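# Fill the demo game's disc tubes to the mark

### The arm

A 6-joint arm with a two-finger parallel gripper is mounted at the origin on a cart in front of the work surface, level with it; the furniture and walls round the work are solid. World frame = base frame: x ahead of the robot, y to its left, z up, the work surface at z = 0. Lengths are in m, angles in rad, forces in N, time in s.
With the tool pointing down it reaches from about 0.275 to 0.825 m from the base axis. Payload 5.2 kg.
Tool frame: the origin (TCP) lies midway between the tips of the shut fingers; the grasp point (between the pads) lies 19 mm behind it; z points along the fingers, y is the line along which they close (so a half turn about z gives the same grasp; the last joint's range is limited). The gripper opens to 93 mm and grips with 3 to 60 N. Pads are 15 mm wide; open, the fingers measure 128 mm over their backs; the gripper's body (75 mm by 188 mm) begins 65 mm behind the grasp point.
Start: joints at [1.055, 0.259, 1.535, -0, 1.348, -0.203], TCP at [0.169, 0.523, 0.219] pointing down, gripper open.
Joint ranges: [-3.14, 3.14], [-0.91, 2.08], [0.19, 2.58], [-1.22, 4.36], [0.22, 2.71], [-3.12, 3.12]. Speed limits (rad/s): [2.57, 2.57, 3.14, 3.14, 3.14, 3.14].

### API

Orientations are given as a rotation vector (axis times angle).
In Python, from cell import * gives the robot as it stands. The module is installed in compiled form; this text tells all that it offers. Calls block until the motion is done:
- move_pose(position, orientation): joint-space move of the TCP to a pose.
- movel(position, speed=0.15, rotation=None, max_force=None): straight line of the TCP; rotation=None keeps the orientation; speed is the mean speed in m/s. With max_force (N) it stops when the force on the tool has changed by that much, and returns True; else False.
- move_joints(angles): joint-space move.
- move_gripper(opening, grip_force=None): finger opening in m; grip_force is the grip in N (None keeps the last); returns when the fingers have stopped.
- dwell(seconds).
- inverse_kinematics(position, orientation): joint angles nearest the present ones, or None.
- get_state(): the state.
- capture(name): name is "scene" or "top" or "wrist"; returns a dict with "img" (400x640x3 uint8, blue, green, red), "fx", "fy", "cx", "cy" (pixels), "R" (3x3) and "t" (3): a world point X has camera coordinates R X + t; the wrist camera has in their place "hand_eye" (4x4, takes a point from camera to tool coordinates, whose origin is the TCP and whose axes are the flange's). Camera axes: x right, y down, z forward; pixel columns grow to the right and rows downward; lengths in m; the calibration is good to about 2 mm. A picture is of the moment at which its call begins: read the wrist's pose just before it. There is no depth.
A pose or a line that the arm cannot do raises IKError and nothing moves.
- finish_job(): hands the job in; it is judged then, once.
The state is a dict: "clock": time; "joint_positions": joint angles; "joint_velocities": joint speeds; "joint_efforts": joint torques, N m; "eef_pos": TCP position; "tcp_rot": TCP orientation; "wrist_force": force on the tool from outside, world axes, zero at the start; "torque": the same for the moment, N m; "gripper_width": finger opening in m; "finger_force": force on a finger pad.
Only numpy, scipy, OpenCV 4.12 (cv2) and the standard library are available. Lean on these libraries where they do the work, as an engineer would, in place of code of your own. Each camera call takes 0.05 s, during which the arm holds its last target. There are 200 camera calls.

### The job

Get the demo game ready: pick up the wooden discs one at a time and drop them flat into the clear tube of their own size, wide discs in the wide tube and narrow discs in the narrow tube, until each stack is level with the black fill ring on its tube. Any disc that is not needed stays where it lies, and the sand timer and the paint pot among the discs are left standing where they are.

Things in the scene. Friction and masses are not known exactly. Their poses are not given: they have to be found in the camera images.
- wide_disc_0: plain lacquered dark-wood disc 40 mm across and 24 mm thick, lying flat; origin at its centre (12 mm above the surface it lies on), z along its axis
- wide_disc_1: plain lacquered dark-wood disc 40 mm across and 24 mm thick, lying flat; origin at its centre (12 mm above the surface it lies on), z along its axis
- wide_disc_2: plain lacquered dark-wood disc 40 mm across and 24 mm thick, lying flat; origin at its centre (12 mm above the surface it lies on), z along its axis
- narrow_disc_0: plain lacquered dark-wood disc 26 mm across and 16 mm thick, lying flat; origin at its centre (8 mm above the surface it lies on), z along its axis
- narrow_disc_1: plain lacquered dark-wood disc 26 mm across and 16 mm thick, lying flat; origin at its centre (8 mm above the surface it lies on), z along its axis
- narrow_disc_2: plain lacquered dark-wood disc 26 mm across and 16 mm thick, lying flat; origin at its centre (8 mm above the surface it lies on), z along its axis
- wide_tube: the wider of two fixed clear tubes on wooden feet. Origin under the foot's centre, z up. Foot 74 mm across; its top, z = 8 mm, is the floor inside. Bore 50 mm for 40 mm discs, flared 4 mm all round from z = 58 to the black-edged lip at 62 mm (64 mm across). Black fill ring at z = 56 mm = 2 discs. Slick walls. Fingers do not fit in: release discs flat, centred in the mouth
- narrow_tube: the narrower of two fixed clear tubes on wooden feet. Origin under the foot's centre, z up. Foot 60 mm across; its top, z = 8 mm, is the floor inside. Bore 34 mm for 26 mm discs, flared 4 mm all round from z = 58 to the black-edged lip at 62 mm (48 mm across). Black fill ring at z = 56 mm = 3 discs. Slick walls. Fingers do not fit in: release discs flat, centred in the mouth
- sand_timer: loose sand timer with dark wooden ends, 36 mm across and 85 mm tall, standing among the discs; bystander, not to be disturbed; origin at the centre of its foot. Tall fixed things (till, boxes) stand only beyond x = 0.68 m or y = 0.3 m, notably a display stand, higher than the arm, about 0.2 m round (0.52, 0.50) m: swing clear of it in front
- paint_pot: loose round hobby paint pot, 30 mm across and 46 mm tall, standing among the discs; bystander, not to be disturbed; origin at the centre of its foot. Other clutter (bell, card deck, pawns, die, boxes) is fixed, all of it over 55 mm clear of the axis of every disc and tube
Mind the look-alikes: they are no part of the job. Leave any orange look-alike of the wide_disc_1 alone.

How it is judged:
By the outcome, as a careful person would: the job done as asked, in the order asked, and still so for the second after the job is handed in, with the robot touching nothing.
It also fails if it takes over 96 s, if anything falls off the work surface, if the arm or the gripper's body presses on something with over 40 N, if the wrist force passes 120 N, or if a joint passes its speed limit or range.

## Working session

There is one attempt and no reset: what is moved stays moved. The work goes in short steps, each a Python script; the robot and the scene stay as the last script left them, time stands still between calls to the robot, and variables do not carry over. Pictures are saved under pics/ and viewed, at most 14 in all, crops included, and the job is handed in when it is done.

```bash
mkdir -p pics; python3 - <<'E'
from cell import *
import cv2
for n in ("scene","top"):
    c=capture(n); cv2.imwrite(f"pics/{n}0.png",c["img"]); print(n,c["fx"],c["cx"],c["cy"],c["R"],c["t"])
s=get_state(); print(s)
E
```

```text
scene 407.18977493775105 324.1574672692086 196.01977063668303 [[ 0.78784071 -0.61575212 -0.01250361]
 [-0.39738936 -0.49273062 -0.77414354]
 [ 0.47051962  0.6148706  -0.63288659]] [-0.39474057  0.25198415  0.69813343]
top 482.06590447678667 321.4225234535066 197.76229805067433 [[-0.00809726 -0.9997311  -0.02172922]
 [-0.98460971  0.01176475 -0.1743712 ]
 [ 0.17457995  0.01998287 -0.98444021]] [0.0620649  0.53390342 0.95993598]
{'clock': 0.1, 'joint_positions': array([ 1.05518124e+00,  2.59249258e-01,  1.53589274e+00,  1.81238347e-05,
        1.34800359e+00, -2.02768890e-01]), 'joint_velocities': array([-0.00067381, -0.00192104, -0.00183448, -0.00077814,  0.00069802,
        0.0019764 ]), 'joint_efforts': array([ 2.17610512e-03, -4.38209295e+01, -2.84639525e+01,  7.20989658e-02,
        3.62569245e-02, -7.94991934e-05]), 'eef_pos': array([0.16899974, 0.52291656, 0.21794453]), 'tcp_rot': array([-4.89334578e-01, -3.10267906e+00,  2.27350917e-03]), 'wrist_force': array([-0.5095483 ,  0.06287858,  0.43770801]), 'torque': array([-0.00750087, -0.0234304 , -0.01318788]), 'finger_force': 0.0, 'gripper_width': 0.09285003670616386}
```

View pics/top0.png

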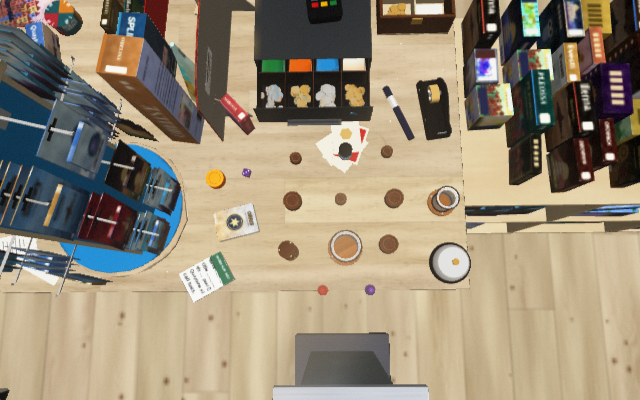

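View pics/scene0.png

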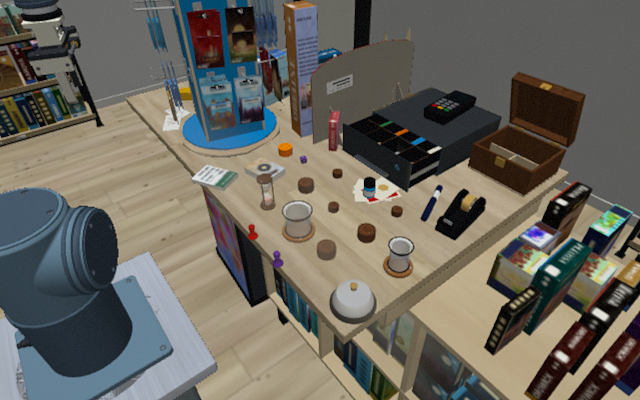

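The top view shows:
- Wide discs at about (292,200), (394,198) and (388,244).
- Narrow discs at (295,158), (387,152) and (341,199).
- Sand timer at (288,250) and paint pot at (345,150).
- Wide tube at (345,247) and narrow tube at (445,199).
- The orange look-alike at (215,179).

The scene view agrees with this layout. Next I'll measure from both views.

```bash
cat > h.py <<'E'
import numpy as np, cv2
def ray(c,u,v,z):
    d=c["R"].T@np.array([(u-c["cx"])/c["fx"],(v-c["cy"])/c["fy"],1.]); o=-c["R"].T@c["t"]
    return (o+d*(z-o[2])/d[2])
def proj(c,X):
    p=c["R"]@np.array(X)+c["t"]; return np.array([c["fx"]*p[0]/p[2]+c["cx"],c["fy"]*p[1]/p[2]+c["cy"]])
def darkblobs(img):
    hsv=cv2.cvtColor(img,cv2.COLOR_BGR2HSV); m=((hsv[...,2]<135)&(hsv[...,1]>70)&((hsv[...,0]<20)|(hsv[...,0]>170))).astype(np.uint8)
    n,l,s,ce=cv2.connectedComponentsWithStats(m); return [(s[i],ce[i]) for i in range(1,n) if s[i][4]>40]
E
python3 - <<'E'
from cell import *
from h import *
T=capture("top");S=capture("scene")
for s,c in darkblobs(T["img"]):
    if 270<c[0]<420 and 130<c[1]<265: print("top",s,c.round(1),"z0",ray(T,*c,0).round(4),"z16",ray(T,*c,.016).round(4),"z24",ray(T,*c,.024).round(4))
for s,c in darkblobs(S["img"]):
    if 250<c[0]<410 and 160<c[1]<280: print("scene",s,c.round(1),ray(S,*c,.008).round(4),ray(S,*c,.012).round(4))
a=cv2.resize(T["img"][130:290,260:480],None,fx=3.6,fy=3.6,interpolation=2);cv2.imwrite("pics/tc.png",a)
a=cv2.resize(S["img"][150:300,230:430],None,fx=4,fy=4,interpolation=2);cv2.imwrite("pics/sc.png",a)
E
```

```text
top [381 146  12  12 105] [386.3 151.7] z0 [ 0.6451 -0.0873  0.    ] z16 [ 0.6407 -0.0854  0.016 ] z24 [ 0.6385 -0.0844  0.024 ]
top [290 152  12  13 118] [295.3 158.1] z0 [0.6332 0.1151 0.    ] z16 [0.6289 0.1139 0.016 ] z24 [0.6268 0.1133 0.024 ]
top [384 189  19  19 251] [393.3 198.2] z0 [ 0.54   -0.0992  0.    ] z16 [ 0.5372 -0.0971  0.016 ] z24 [ 0.5358 -0.0961  0.024 ]
top [283 192  19  19 262] [292.5 200.8] z0 [0.537  0.1212 0.    ] z16 [0.5342 0.1199 0.016 ] z24 [0.5329 0.1193 0.024 ]
top [335 194  11  11  53] [339.4 199.5] z0 [0.5387 0.0184 0.    ] z16 [0.5359 0.0187 0.016 ] z24 [0.5345 0.0188 0.024 ]
top [379 235  19  19 244] [388.1 244.2] z0 [ 0.44   -0.0846  0.    ] z16 [ 0.4388 -0.0827  0.016 ] z24 [ 0.4381 -0.0818  0.024 ]
top [278 241  21  19 276] [287.9 250.2] z0 [0.4291 0.1308 0.    ] z16 [0.4281 0.1294 0.016 ] z24 [0.4275 0.1287 0.024 ]
scene [332 169  11  10  82] [337.1 173.1] [0.6306 0.111  0.008 ] [0.6271 0.1067 0.012 ]
scene [257 174  15  12 124] [263.9 178.4] [0.4701 0.2113 0.008 ] [0.4677 0.2064 0.012 ]
scene [298 177  16  17 227] [305.6 184.9] [0.5373 0.122  0.008 ] [0.5344 0.1177 0.012 ]
scene [260 196  16  15  99] [267.5 205.1] [0.4216 0.1155 0.008 ] [0.4194 0.1112 0.012 ]
scene [328 202  11  11 104] [333.1 206.9] [0.5382 0.0132 0.008 ] [0.5353 0.0096 0.012 ]
scene [391 205  12  13 123] [396.5 211. ] [ 0.6431 -0.0899  0.008 ] [ 0.6395 -0.0928  0.012 ]
scene [357 223  19  20 315] [366.2 232.6] [ 0.5404 -0.0986  0.008 ] [ 0.5375 -0.1014  0.012 ]
scene [282 233  32  10  73] [297.5 239.1] [ 0.4119 -0.0211  0.008 ] [ 0.4098 -0.0245  0.012 ]
scene [317 239  19  21 334] [326.  249.4] [ 0.441  -0.0831  0.008 ] [ 0.4387 -0.086   0.012 ]
scene [261 248  12  27  96] [266.8 261.5] [ 0.3268 -0.0341  0.008 ] [ 0.3252 -0.0374  0.012 ]
scene [383 264  29  14  82] [395.8 273.6] [ 0.508  -0.2192  0.008 ] [ 0.5053 -0.2213  0.012 ]
```

View pics/tc.png

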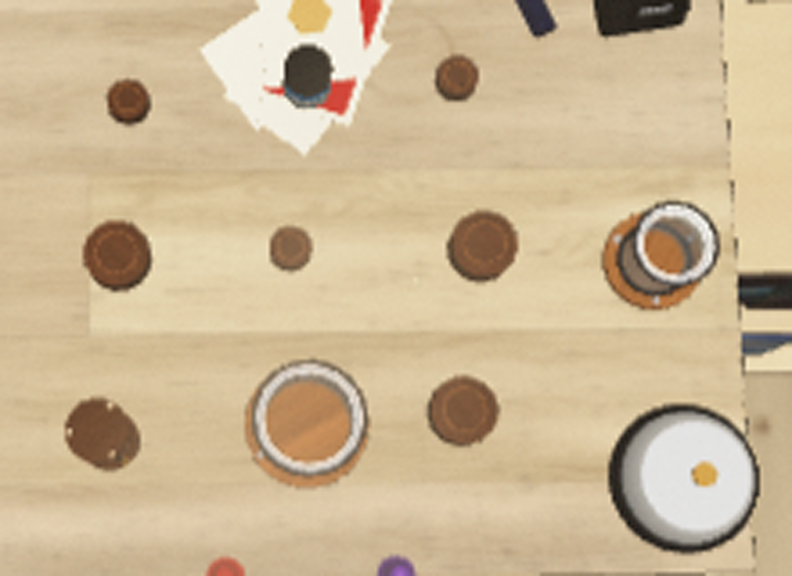

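View pics/sc.png

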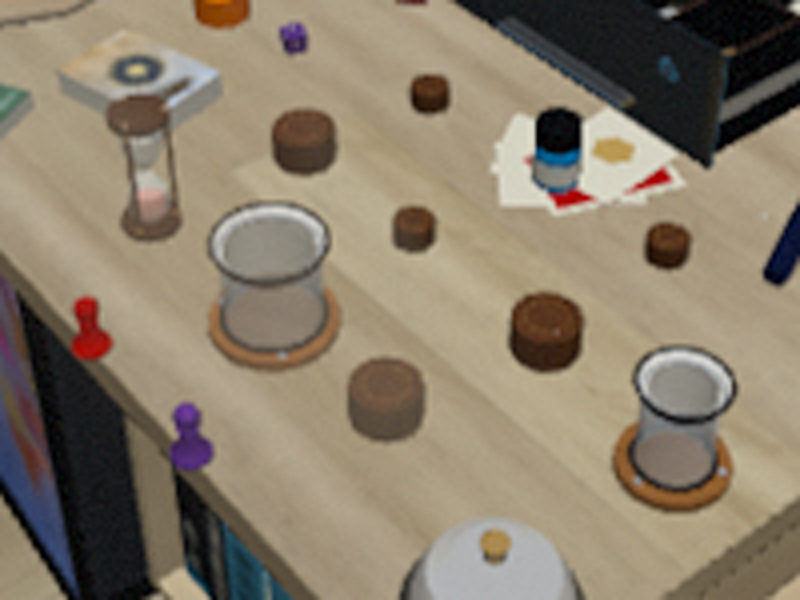

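The tubes are empty and the two views agree on the discs to within about 5 mm. I'll retract clear of the display stand, then refine the positions with the wrist camera.

```bash
cat >> h.py <<'E'
from scipy.spatial.transform import Rotation as Ro
def down(phi):
    y=np.array([np.cos(phi),np.sin(phi),0]); z=np.array([0,0,-1.]); return Ro.from_matrix(np.stack([np.cross(y,z),y,z],1)).as_rotvec()
def wristcam(cell):
    s=cell.get_state(); c=dict(cell.capture("wrist")); M=np.eye(4); M[:3,:3]=Ro.from_rotvec(s["tcp_rot"]).as_matrix(); M[:3,3]=s["eef_pos"]
    W=np.linalg.inv(M@np.array(c["hand_eye"])); c["R"]=W[:3,:3]; c["t"]=W[:3,3]; return c
E
python3 - <<'E'
import cell
from cell import *
from h import *
import pickle
b=np.arctan2(.523,.169); s=get_state()
move_pose([.33*np.cos(b),.33*np.sin(b),.25],s["tcp_rot"])
r=down(np.pi/2)
q=inverse_kinematics([.36,-.05,.30],r);print(q)
j=get_state()["joint_positions"].copy(); j[0]=q[0]; move_joints(j)
C=[]
for i,p in enumerate([(.42,0.0,.30),(.50,-.12,.30),(.56,.03,.30)]):
    move_pose(p,r); c=wristcam(cell); C.append(c); cv2.imwrite(f"pics/w{i}.png",c["img"])
pickle.dump(C,open("C.pkl","wb"))
print(c["hand_eye"],get_state()["joint_positions"],get_state()["clock"])
cv2.imwrite("pics/w012.png",cv2.resize(np.vstack([c["img"] for c in C[:2]]),(480,600)))
E
```

```text
[-0.44778854 -0.14218204  1.76875764  0.          1.51501705 -2.01858487]
[[ 7.88512482e-04 -9.63175470e-01 -2.68872445e-01  7.47383429e-02]
 [ 9.99999625e-01  6.62873192e-04  5.58067553e-04  3.41875498e-04]
 [-3.59288642e-04 -2.68872784e-01  9.63175631e-01 -1.65928614e-01]
 [ 0.00000000e+00  0.00000000e+00  0.00000000e+00  1.00000000e+00]] [-1.46125693e-01  2.36762127e-01  1.36654775e+00 -9.56494596e-04
  1.53798972e+00 -1.71714239e+00] 5.45
```

View pics/w012.png

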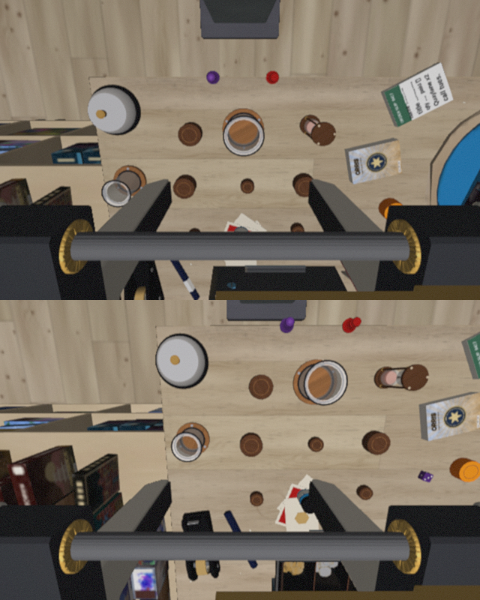

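View pics/w2.png

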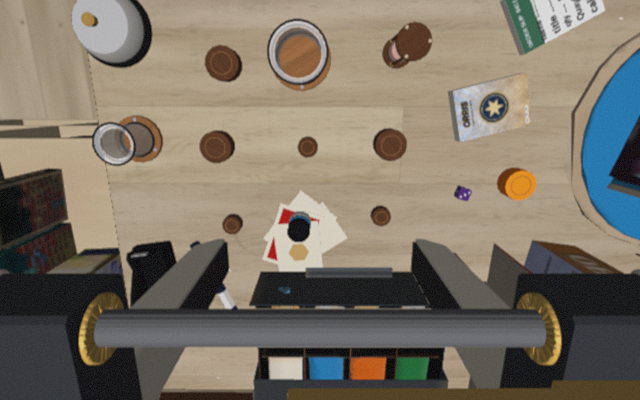

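Wrist picture 2 shows all six discs, both tubes, the timer and the pot. The wide tube's lip is at about (298,52), the narrow tube's lip at (114,143), and the discs are at (223,63), (217,146), (390,144), (307,147), (232,224) and (381,216). I'll measure these in all the views.

```bash
python3 - <<'E'
import pickle
from cell import *
from h import *
C=pickle.load(open("C.pkl","rb")); V=[("top",capture("top"))]+[(f"w{i}",c) for i,c in enumerate(C)]
nom=dict(Wa=(.533,.119,.012),Wb=(.536,-.097,.012),Wc=(.438,-.082,.012),Na=(.629,.114,.008),Nb=(.641,-.086,.008),Nc=(.536,.018,.008))
for n,v in V:
    B=darkblobs(v["img"])
    for k,X in nom.items():
        p=proj(v,X); m=[(s,c) for s,c in B if np.hypot(*(c-p))<12]
        if m and n!="w0" or (m and k in("Wb","Wc","Nc")): print(n,k,m[0][0][2:],[ray(v,*m[0][1],X[2])[:2].round(4).tolist()])
    for k,X,rad in (("WT",(.425,.005,.062),.032),("NT",(.53,-.205,.062),.024)):
        p=proj(v,X); e=np.linalg.norm(proj(v,(X[0]+rad,X[1],X[2]))-p); h=int(e*2)
        u0,v0=max(0,int(p[0])-h),max(0,int(p[1])-h); w=v["img"][v0:int(p[1])+h,u0:int(p[0])+h]
        m=(w.max(2)<85).astype(np.uint8)
        cs,_=cv2.findContours(m,cv2.RETR_EXTERNAL,cv2.CHAIN_APPROX_NONE)
        for q in cs:
            if len(q)<20: continue
            (cx,cy),ax,_=cv2.fitEllipse(q)
            print(n,k,"exp r",round(e,1),"ell",np.round(ax,1)/2,"at",round(cx+u0,1),round(cy+v0,1),ray(v,cx+u0,cy+v0,.062)[:2].round(4))
        # white inside of flare
        m=((w.min(2)>165)&(w.max(2).astype(int)-w.min(2)<30)).astype(np.uint8)
        cs,_=cv2.findContours(m,cv2.RETR_EXTERNAL,cv2.CHAIN_APPROX_NONE)
        for q in cs:
            if len(q)<30: continue
            (cx,cy),ax,_=cv2.fitEllipse(cv2.convexHull(q)); print("   white",np.round(ax,1)/2,ray(v,cx+u0,cy+v0,.062)[:2].round(4))
    p=proj(v,(.64,.01,.046)); print(n,"pot exp",p)
E
```

```text
top Wa [ 18  19 239] [[0.5346, 0.1199]]
top Wb [ 8 18 77] [[0.5369, -0.1086]]
top Wc [ 8 17 71] [[0.4383, -0.0944]]
   white [ 8.1 25. ] [0.4487 0.0251]
top NT exp r 11.5 ell [3.3  4.45] at 468.2 210.6 [ 0.5017 -0.2422]
   white [10.3  10.65] [ 0.5301 -0.2014]
top pot exp [342.96971867 148.85511175]
w0 Wb [ 32  32 763] [[0.539, -0.1005]]
w0 Wc [ 33  33 818] [[0.44, -0.0856]]
w0 Nc [ 18  21 290] [[0.5396, 0.0148]]
w0 WT exp r 26.6 ell [0.  0.5] at 322.5 206.5 [0.4634 0.0045]
w0 WT exp r 26.6 ell [17.95 22.75] at 329.8 187.7 [0.4404 0.013 ]
w0 WT exp r 26.6 ell [ 7.05 14.85] at 309.2 193.4 [ 0.4473 -0.0112]
w0 WT exp r 26.6 ell [17.4  20.45] at 324.1 176.6 [0.4272 0.0063]
w0 WT exp r 26.6 ell [28.05 35.4 ] at 324.3 187.1 [0.4398 0.0065]
   white [23.7 25. ] [0.4333 0.0064]
w0 NT exp r 17.8 ell [ 2.8 11.2] at 119.5 285.2 [ 0.5673 -0.252 ]
w0 NT exp r 17.8 ell [1.5  6.55] at 161.8 250.2 [ 0.5194 -0.1927]
w0 NT exp r 17.8 ell [11.6 14.6] at 147.4 255.8 [ 0.5269 -0.2114]
w0 NT exp r 17.8 ell [16.15 18.85] at 170.0 244.4 [ 0.5118 -0.1818]
   white [ 9.55 14.5 ] [ 0.5377 -0.2019]
w0 pot exp 
[... 953 characters left out ...]
2, -0.1011]]
w2 Wc [  37   37 1045] [[0.439, -0.0861]]
w2 Na [ 20  20 300] [[0.6321, 0.1132]]
w2 Nb [ 20  21 318] [[0.6442, -0.0891]]
w2 Nc [ 19  20 310] [[0.5391, 0.0145]]
w2 WT exp r 32.2 ell [12.7  15.85] at 226.8 63.3 [ 0.4443 -0.0689]
w2 WT exp r 32.2 ell [29.85 32.45] at 297.4 51.6 [0.4325 0.0067]
   white [27.7  29.85] [0.4318 0.0063]
w2 NT exp r 21.3 ell [ 5.85 11.85] at 127.3 141.9 [ 0.5278 -0.187 ]
w2 NT exp r 21.3 ell [ 7.9  10.25] at 84.6 139.8 [ 0.5255 -0.2349]
w2 NT exp r 21.3 ell [19.  33.2] at 120.2 142.3 [ 0.5282 -0.1951]
   white [ 5.9 12. ] [ 0.5444 -0.2025]
   white [2.55 9.3 ] [ 0.5262 -0.1855]
   white [ 7.5 11.1] [ 0.5169 -0.2056]
w2 pot exp [303.19378002 230.90820588]
```

The wrist views agree to about 1 mm: Wb (.5385,-.1003), Wc (.4395,-.0853), Na (.632,.1134), Nb (.644,-.0888) and Nc (.539,.015). The wide tube is at (.432,.007) and the narrow tube at about (.5305,-.203). Placing the first wide disc now.

```bash
cat >> h.py <<'E'
def pick(cell,xy,zt,opening,size):
    s=cell.get_state(); p=s["eef_pos"]
    cell.move_gripper(opening,15)
    cell.move_pose([*xy,.14],down(np.pi/2))
    cell.movel([*xy,.06],speed=.2)
    if cell.movel([*xy,zt],speed=.08,max_force=15): print("contact descending",cell.get_state()["eef_pos"])
    cell.move_gripper(size-.008,15); w=cell.get_state()["gripper_width"]; print("width",w)
    cell.movel([*xy,.14],speed=.2); s=cell.get_state(); print("held",s["gripper_width"],s["finger_force"],"t",s["clock"]); return s["gripper_width"]>size-.004
def place(cell,xy,zr,opening):
    cell.movel([*xy,.14],speed=.2); cell.dwell(.2)
    if cell.movel([*xy,zr],speed=.08,max_force=8): print("contact placing",cell.get_state()["eef_pos"],cell.get_state()["wrist_force"])
    cell.dwell(.3); cell.move_gripper(opening); cell.dwell(.2); cell.movel([*xy,.14],speed=.2)
    print("t",cell.get_state()["clock"])
E
python3 - <<'E'
import cell
from h import *
if pick(cell,(.5385,-.1003),.010,.060,.040):
    cell.movel([.432,.007,.14],speed=.2); cell.dwell(.3)
    c=wristcam(cell); cv2.imwrite("pics/h1.png",c["img"])
    print(proj(c,(.432,.007,.062)),cell.get_state()["eef_pos"])
E
```

```text
width 0.03940751730182445
held 0.039342171944268575 14.999886006116867 t 9.6667
[319.60698158 210.28337651] [0.43228647 0.0066175  0.1398575 ]
```

View pics/h1.png

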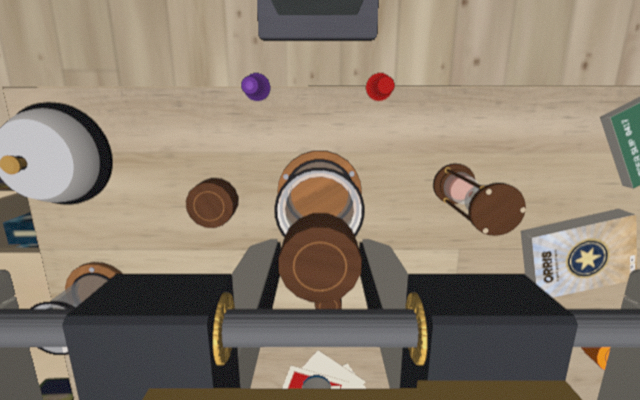

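The disc is held flat with its top face centred at about (320,265). The tube lip is centred at about (320,211), as predicted. I'll check the disc's offset in the grip before placing it.

```bash
python3 - <<'E'
import cell
from h import *
c=wristcam(cell); p=cell.get_state()["eef_pos"]
q=proj(c,(p[0],p[1],.154)); print("expected face centre",q)
off=ray(c,320,265,.154)[:2]-p[:2]; print("disc offset",off)
# face outline from mask: row extent at column 320
print("rows exp",proj(c,(p[0]-.02,p[1],.154)),proj(c,(p[0]+.02,p[1],.154)))
if abs(off).max()<.004:
    place(cell,(.432-off[0],.007),.066,.054)
    c=wristcam(cell); cv2.imwrite("pics/h2.png",c["img"])
E
```

```text
expected face centre [318.75341262 268.24805088]
disc offset [-0.00166352  0.00058356]
rows exp [318.73543404 228.00166038] [318.77026567 305.97484914]
t 14.0167
```

View pics/h2.png

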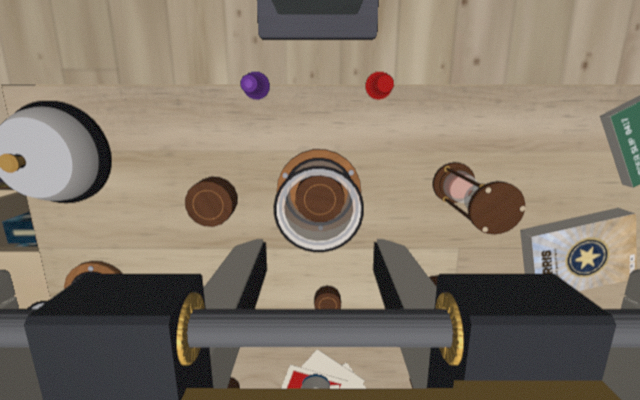

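The first disc lies flat in the wide tube, with its face at (320,197). Next I'll place Wc, then carry Nc to the narrow tube and stop there for a look.

```bash
python3 - <<'E'
import cell
from h import *
if pick(cell,(.4385,-.0853),.010,.060,.040):
    place(cell,(.433,.007),.066,.054)
    c=wristcam(cell)
    if pick(cell,(.5385,.0149),.006,.044,.026):
        cell.movel([.5305,-.203,.14],speed=.25); cell.dwell(.3)
        d=wristcam(cell); p=cell.get_state()["eef_pos"]; print("exp face",proj(d,(p[0],p[1],.15)),"exp lip",proj(d,(.5305,-.203,.062)), proj(d,(.5305-.024,-.203,.062)),proj(d,(.5305,-.203+.024,.062)))
        cv2.imwrite("pics/h3.png",np.vstack([c["img"][100:300],d["img"][100:400]]))
E
```

```text
width 0.03996430584618148
held 0.03964495080943339 15.000015646219254 t 17.4917
t 20.8917
width 0.02534509077903322
held 0.02568473430372864 14.999904781579971 t 24.5167
exp face [318.17284645 264.29577866] exp lip [317.51782791 210.43467711] [317.54027221 177.69406371] [350.87341873 210.50188987]
```

View pics/h3.png

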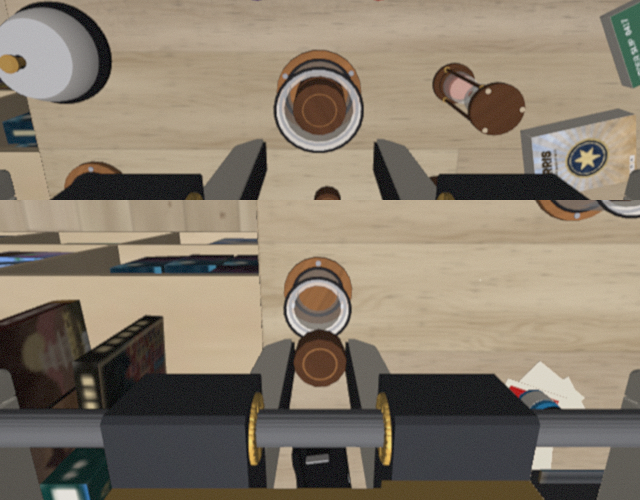

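The wide stack holds two flat discs. Over the narrow tube, the lip centre is at about (318,208) and the held disc's face at about (320,261). Both sit 2–3 px short of the prediction, so they line up with each other. Placing it.

```bash
python3 - <<'E'
import cell
from h import *
place(cell,(.5305,-.203),.066,.040)
c=wristcam(cell)
if pick(cell,(.6425,-.0888),.006,.044,.026):
    place(cell,(.5305,-.203),.066,.040)
    d=wristcam(cell)
    cv2.imwrite("pics/h4.png",cv2.resize(np.hstack([c["img"][120:280,230:410],d["img"][120:280,230:410]]),None,fx=2,fy=2))
E
```

```text
t 28.9333
width 0.025443255766271284
held 0.025278616253642038 15.000088959932327 t 32.6417
t 36.3833
```

View pics/h4.png

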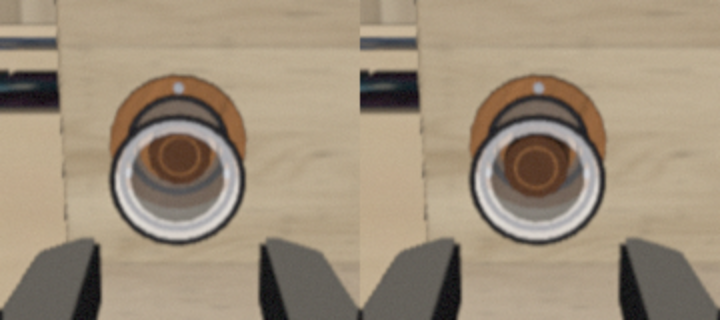

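Two narrow discs lie flat in the narrow tube: the first face is at (179,156) in the left crop, the second at (537,168) in the right. Now the last disc, then a final check.

```bash
python3 - <<'E'
import cell
from h import *
if pick(cell,(.631,.1134),.006,.044,.026):
    place(cell,(.5305,-.203),.066,.040)
    d=wristcam(cell)
    cell.move_pose([.36,-.05,.3],down(np.pi/2)); cell.dwell(.3)
    s=cell.capture("scene")["img"][150:300,230:430]
    cv2.imwrite("pics/h5.png",np.hstack([cv2.resize(d["img"][120:280,230:410],None,fx=1.8,fy=1.8),cv2.resize(s,(384,288))]))
    print(cell.get_state()["clock"])
E
```

```text
width 0.025368199627644514
held 0.02499415466251027 15.000021010637283 t 40.6667
t 45.2667
46.75
```

View pics/h5.png

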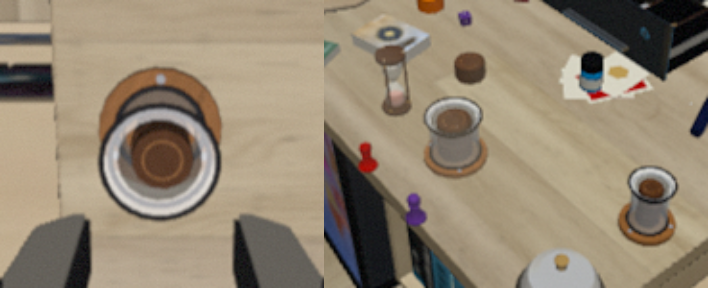

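Both stacks sit flat near the fill rings: narrow face at (162,158), wide at (455,121) and narrow again at (651,188) in the scene crop. The spare wide disc, the timer and the pot are undisturbed, so I'm handing in.

```bash
python3 -c "
from cell import *
print(finish_job())"
```

```text
the job is handed in; nothing more can be done
None
```

I placed two wide and three narrow discs flat in their own tubes, left the spare wide disc, sand timer and paint pot where they were, and handed the job in at about 47 s; no verdict came back.

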